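# Collect the wound spools from the winder's catch tray

## Task

The thread winder has dropped three spools into its catch tray. Take the red spool and the blue spool out of the tray and set them down gently, standing upright, on the floor of the orange tote. Leave the tan spool standing where it is in the tray: it still has to be rewound.

Things in the scene. Friction and masses are not known exactly. Their poses are not given: they have to be found in the camera images.
- red_spool: Spool of red thread with pale end flanges, a cylinder 40 mm in diameter and 60 mm tall, standing upright in the winder's aluminium catch tray. Origin: centre of its underside; z is its axis, up. Tray floor 4 mm above the table, walls up to 18 mm above the table; inside 120 mm from front to back, 210 mm from side to side.
- blue_spool: Spool of blue thread with pale end flanges, a cylinder 36 mm in diameter and 60 mm tall, standing upright in the same tray. Origin: centre of its underside; z is its axis, up. The three spools stand in a row from side to side of the tray, in any order, 62 to 80 mm from centre to centre, within 10 mm of midway between its front and back walls.
- tan_spool: Spool of tan (golden) thread with pale end flanges, a cylinder 38 mm in diameter and 55 mm tall, upright in the same tray; it stays there. Origin: centre of its underside; z is its axis, up. Behind the row (far side from the robot) the winder's chute, up to 52 mm above the table, begins 55 mm away and the green winder, up to 110 mm tall, 100 mm away.
- tote: Orange open tote, fixed on the table to the left of the winder. Outside 150 mm along its x by 138 mm along its y, 45 mm tall; walls 4 mm thick, inner floor 4 mm above its origin, so 142 mm by 130 mm inside: two spools fit side by side along its x. Origin: centre of its underside; z up.

How it is judged:
By the outcome, as a careful person would: the job done as asked, in the order asked, and still so for the second after the job is handed in, with the robot touching nothing.
It also fails if it takes over 56 s, if anything falls off the work surface, if the arm or the gripper's body presses on something with over 40 N, if the wrist force passes 120 N, or if a joint passes its speed limit or range.

## Robot

A 7-joint arm with a two-finger parallel gripper is mounted at the origin on a cart in front of the work surface, level with it; the furniture and walls round the work are solid. World frame = base frame: x ahead of the robot, y to its left, z up, the work surface at z = 0. Lengths are in mm, angles in rad, forces in N, time in s.
With the tool pointing down it reaches from about 425 to 950 mm from the base axis. Payload 4.7 kg.
Tool frame: the origin (TCP) lies on the mounting face of the last link; the fingertips stand 173 mm ahead of it and the grasp point (between the pads) lies 155 mm ahead of it (r.tip_reach is the distance from the TCP to the fingertips, in mm); z points along the fingers, y is the line along which they close (so a half turn about z gives the same grasp; the last joint's range is limited). The gripper opens to 85 mm and grips with 20 to 120 N. Pads are 22 mm wide; open, the fingers measure 114 mm over their backs; the gripper's body (76 mm by 85 mm) begins 54 mm behind the grasp point. The pads swing forward as they close: fully open they stand 13 mm farther back than shut.
Start: joints at [1.14, 0.469, -0.049, 1.532, 0.024, 1.141, -0.082], TCP at [264.011, -621.232, 404.735] pointing down, gripper open.
Joint ranges: [-2.59, 2.59], [-0.33, 1.99], [-1.39, 1.29], [0.1, 2.45], [-1.04, 4.18], [0.21, 1.99], [-2.66, 2.66]. Speed limits (rad/s): [2.57, 2.57, 3.14, 3.14, 3.14, 3.14, 3.14].

## Interface

Orientations are given as a unit quaternion [w, x, y, z].
In Python, from station import r, optics, models gives the robot as it stands.
- The arm moves only by the tool move_arm, never from a script. Its argument "moves" is text: rows parted by semicolons, each of 6 numbers parted by spaces: the shift along the tool's x, y, z in units of 25 mm (1.0 is 25 mm), then the turn, a rotation vector about the tool's x, y, z in units of 5 degrees (1.0 is 5 degrees). A call has 1 to 20 rows; each row shifts and turns the commanded pose from where the row before left it, along the tool's axes as they then stand; what a row does not reach is not made up. A row lasts 1/10 s, in which the tool goes at most 50 mm and 8.59 degrees, less where a joint would pass 70% of its speed; a pose out of reach is approached as far as the arm can. A call is refused whole if a number of a shift passes 1 or a number of a turn 1, either way. A call with a gripper value outside its range is refused whole. "hand" is the opening, from 0 (shut) to 1 (fully open), set as the call begins (left out, the last holds). The fingers move at their own pace and stop on an object; "newtons" is the grip in N (left out, the last holds). Time passes only in rows, so rows that do not move let the fingers close. It gives the time, the measured TCP pose, the force, the opening and the grip force at its end, in the units of the state.
- r.get_state(): the state, without advancing time (a new reading comes with each control period).
- optics.camera(name): name is "scene" or "top" or "wrist"; returns the picture (400x640x3 uint8, red, green, blue); there is no depth.
- optics.camera_model(name): a dict with "vertical_fov" (degrees; the focal length in pixels is half the picture's height over the tangent of half this angle, whatever the lens; pixels are square), "cx", "cy" (the principal point, pixels), "k1" (the pictures are not rectified: a ray, as slopes to the right and down, at radius r is drawn at 1 + k1 r^2 times it, then the intrinsics apply), "R" (3x3) and "t" (3): a world point X has camera coordinates R X + t. Camera axes: x right, y down, z forward; pixel columns grow to the right and rows downward; lengths in mm; the calibration is good to about 2 mm. A picture is of the moment at which its call begins: read the wrist's pose just before it. camera_model takes no time and is no camera call; for the wrist camera it gives the pose at the moment of the call.
- r.job_done(): hands the job in; it is judged then, once.
Trained networks look in the newest picture that a camera, given by its name, has taken for a name from the list of things; names that differ only in an ending like _2 or _b are one class to them, and where a whole thing is asked for, a point or a joint stands for the part that bears it (a point fixed in the world has none). Each returns a list of dicts, best first, with "score" (0 to 1); they miss things now and then, are a little off and sometimes report something else, mostly with a low value. They report only what shows in the picture. A call takes as long as a camera call.
- models.regions_of(camera, label): "pixels" (400x640 bool, what is visible of it) and "uv" ([column, row] in pixels, amid what is visible of it).
- models.tip_of(camera, label): "uv" ([column, row] in pixels: a listed point, or the origin of a listed thing).
The state is a dict: "clock": time; "qpos": joint angles; "joint_vel": joint speeds; "joint_efforts": joint torques, N m; "eef_pos": TCP position; "orientation": TCP orientation; "contact_force": force on the tool from outside, world axes, zero at the start; "wrist_torque": the same for the moment, N m; "gripper_width": finger opening in mm; "finger_force": force on a finger pad.
Only numpy, scipy, OpenCV 4.12 (cv2) and the standard library are available. Lean on these libraries where they do the work, as an engineer would, in place of code of your own. Each camera call takes 0.05 s, during which the arm holds its last target. There are 200 camera calls.

## Working session

There is one attempt and no reset: what is moved stays moved. The work goes in short steps, Python scripts to look and compute and a tool call to move; the robot and the scene stay as the last step left them, time stands still between calls to the robot, and variables do not carry over. Pictures are saved under pics/ and viewed, at most 10 in all, crops included, and the job is handed in when it is done.

Besides the shell and the picture viewer there is one more tool, called after ">>>" by a JSON object that holds its "name" and its "arguments", one argument or row to a line. move_arm: Moves the arm, as the interface text tells. Its arguments: {"type":"object","properties":{"moves":{"type":"string"},"hand":{"type":"number"},"newtons":{"type":"number"}},"required":["moves"]}

```bash
mkdir -p pics; ls; cat > h.py <<'E'
import numpy as np, cv2
from station import r, optics, models
from scipy.spatial.transform import Rotation as Ro
def ray(name,uv,z,m=None):
    m=m or optics.camera_model(name); f=200/np.tan(np.radians(m["vertical_fov"])/2)
    d=(np.array(uv,float)-[m["cx"],m["cy"]])/f; s=d.copy()
    for _ in range(20): s=d/(1+m["k1"]*(s@s))
    R=np.array(m["R"]);t=np.array(m["t"]); c=-R.T@t; v=R.T@np.array([s[0],s[1],1])
    return c+v*(z-c[2])/v[2]
def proj(name,X,m=None):
    m=m or optics.camera_model(name); f=200/np.tan(np.radians(m["vertical_fov"])/2)
    p=np.array(m["R"])@np.array(X,float)+np.array(m["t"]); s=p[:2]/p[2]
    return s*(1+m["k1"]*(s@s))*f+[m["cx"],m["cy"]]
def snap(name,fn=None):
    im=optics.camera(name)
    if fn: cv2.imwrite("pics/"+fn,im[:,:,::-1])
    return im
E
python3 - <<'E'
from h import *
s=r.get_state(); print({k:np.round(s[k],3) for k in("clock","eef_pos","orientation","gripper_width")})
print(Ro.from_quat(np.roll(s["orientation"],-1)).as_matrix().round(3), r.tip_reach)
a=snap("scene");b=snap("top");cv2.imwrite("pics/a.png",np.vstack([a,b])[:,:,::-1][::1]) 
cv2.imwrite("pics/a.png",cv2.resize(np.vstack([a,b])[:,:,::-1],(480,600)))
cv2.imwrite("pics/top.png",b[:,:,::-1])
for n in("scene","top"):
  for l in("red_spool","blue_spool","tan_spool","tote"):
    for t in models.tip_of(n,l)[:2]: print(n,l,round(t["score"],2),np.round(t["uv"]),ray(n,t["uv"],0 if l=="tote" else 4).round(1))
E
```

```text
pics
{'clock': np.float64(0.0), 'eef_pos': array([ 263.896, -621.018,  403.666]), 'orientation': array([-0.001,  0.98 ,  0.2  , -0.   ]), 'gripper_width': np.float64(85.207)}
[[ 0.92   0.391 -0.001]
 [ 0.391 -0.92   0.002]
 [-0.    -0.002 -1.   ]] 173.4
scene red_spool 0.8 [323. 224.] [488.7 158.5   4. ]
scene red_spool 0.6 [266. 188.] [440.6 291.5   4. ]
scene blue_spool 0.89 [347. 248.] [496.2  90.3   4. ]
scene tan_spool 0.59 [372. 279.] [496.1  13.7   4. ]
scene tote 0.76 [265. 188.] [440.4 298.3   0. ]
top red_spool 0.94 [335. 193.] [497.2 157.7   4. ]
top blue_spool 0.8 [363. 195.] [492.2  94.1   4. ]
top tan_spool 0.84 [400. 194.] [492.9  10.4   4. ]
top tan_spool 0.55 [333. 194.] [495.2 161.6   4. ]
top tote 0.59 [273. 221.] [436.7 296.6   0. ]
```

View pics/top.png

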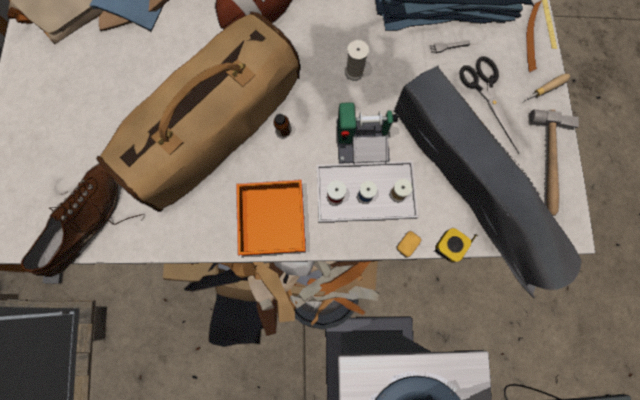

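View pics/a.png

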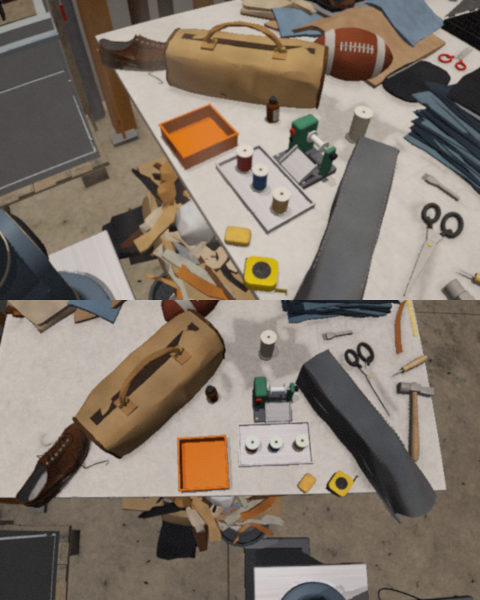

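The top image shows red at (336,190), blue at (368,190), tan at (402,188) and the tote centre at (271,218). That agrees with the network positions. I'll go above the row with the fingers closing front to back.

>>> {"name": "move_arm", "arguments": {
  "moves": "1 -1 0 0 0 0;1 -1 0 0 0 0;1 -1 0 0 0 0;1 -1 0 0 0 0;1 -1 0 0 0 0;1 -1 0 0 0 0;1 -1 0 0 0 0;1 -1 0 0 0 0;1 -1 0 0 0 0;1 -1 0 0 0 0;1 -1 0 0 0 0;1 -1 0 0 0 0;1 -1 0 0 0 0;1 -1 0 0 0 0;1 -1 0 0 0 0;1 -1 0 0 0 0;1 -1 0 0 0 0;1 -1 0 0 0 0;1 -1 0 0 0 0;1 -1 0 0 0 0",
  "hand": 0.7
}}

```text
clock: 2.5
eef_pos: [529.0, 35.8, 405.0]
orientation: [0.0, 0.98, 0.199, 0.0]
contact_force: [0.6, -1.1, 0.0]
gripper_width: 59.3
finger_force: 0.0
```

>>> {"name": "move_arm", "arguments": {
  "moves": "0 -1 0 0 0 0;0 -1 0 0 0 0;0 -1 0 0 0 0;0 -1 0 0 0 0;0 0 0 0 0 -1;0 0 0 0 0 -1;0 0 0 0 0 -1;0 0 0 0 0 -1;0 0 0 0 0 -1;0 0 0 0 0 -1;0 0 0 0 0 -1;0 0 0 0 0 -1;0 0 0 0 0 -1;0 0 0 0 0 -1;0 0 0 0 0 -1;0 0 0 0 0 -1;0 0 0 0 0 -1;0 0 0 0 0 -0.4"
}}

```text
clock: 4.3
eef_pos: [489.5, 126.4, 404.9]
orientation: [0.0, 0.706, 0.708, 0.0]
contact_force: [-0.1, -0.5, -0.4]
gripper_width: 59.7
finger_force: 0.0
```

```bash
cat >> h.py <<'E'
def state():
    s=r.get_state(); R=Ro.from_quat(np.roll(s["orientation"],-1)).as_matrix(); p=np.array(s["eef_pos"])
    print("t",round(float(s["clock"]),2),"tcp",p.round(1),"tip",(p+155*R[:,2]).round(1),"yaw",np.degrees(np.arctan2(R[1,0],R[0,0])).round(2),"z",R[:,2].round(4),"w",round(float(s["gripper_width"]),1))
    return p,R
E
python3 - <<'E'
from h import *
p,R=state(); m=optics.camera_model("wrist"); im=snap("wrist","w1.png")
for l in("red_spool","blue_spool","tan_spool","tote"):
    for t in models.tip_of("wrist",l)[:2]: print("tip",l,round(t["score"],2),np.round(t["uv"]),ray("wrist",t["uv"],0 if l=="tote" else 4,m).round(1))
    for t in models.regions_of("wrist",l)[:1]:
        print("reg",l,round(t["score"],2),np.round(t["uv"]),t["pixels"].sum(),ray("wrist",t["uv"],30,m).round(1))
E
```

```text
t 4.3 tcp [489.5 126.4 404.9] tip [489.6 126.4 249.9] yaw 90.14 z [ 4.e-04 -1.e-04 -1.e+00] w 59.7
reg red_spool 0.8 [319. 155.] 1020 [489.9 156.5  30. ]
tip blue_spool 0.8 [324. 205.] [496.4  85.9   4. ]
tip blue_spool 0.5 [325. 251.] [498.7  18.4   4. ]
reg blue_spool 0.59 [322. 212.] 1085 [493.2  84.1  30. ]
tip tan_spool 0.83 [325. 252.] [497.9  16.3   4. ]
reg tan_spool 0.74 [325. 263.] 1087 [497.4  13.3  30. ]
tip tote 0.6 [275.  33.] [436.9 298.1   0. ]
reg tote 0.9 [269.  44.] 13471 [434.5 278.8  30. ]
```

View pics/w1.png

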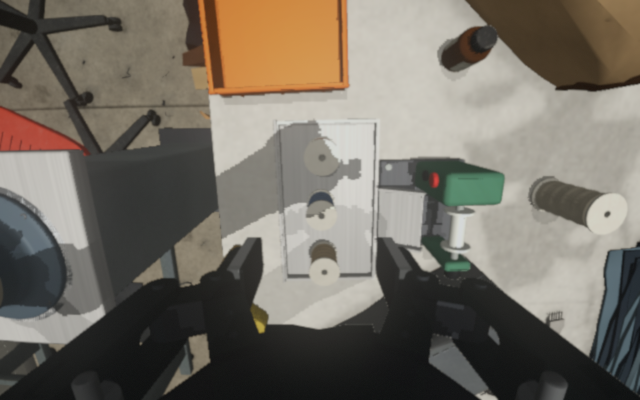

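The wrist picture shows the spool-top hubs at red (322,157), blue (320,215) and tan (324,271), and the tote's near rim running from (213,93) to (348,88). I'll turn these into positions.

```bash
python3 - <<'E'
from h import *
m=optics.camera_model("wrist")
for n,uv,z in(("red",(322,157),64),("blue",(320,215),64),("tan",(324,271),59),("rimL",(213,93),45),("rimR",(348,88),45)): print(n,ray("wrist",uv,z,m).round(1))
im=cv2.imread("pics/top.png")
for n,uv,z in(("red",(336,189),64),("blue",(368,189),64),("tan",(402,187),59)): print(n,ray("top",uv,z).round(1))
hsv=cv2.cvtColor(im,cv2.COLOR_BGR2HSV); k=cv2.inRange(hsv,(5,170,90),(18,255,255)); k[:170]=0;k[270:]=0;k[:,:225]=0;k[:,320:]=0
c=max(cv2.findContours(k,0,2)[0],key=cv2.contourArea); b=cv2.boxPoints(cv2.minAreaRect(c)); print(b.round(1)); q=[ray("top",u,45)[:2] for u in b]; print(np.round(q,1),np.mean(q,0).round(1))
E
```

```text
red [492.6 157.8  64. ]
blue [490.4  91.7  64. ]
tan [495.4  17.6  59. ]
rimL [373.  226.2  45. ]
rimR [521.  230.6  45. ]
red [491.9 157.9  64. ]
blue [490.7  90.8  64. ]
tan [495.2  17.9  59. ]
[[234.1 184.4]
 [300.7 180.2]
 [305.2 250.9]
 [238.6 255.1]]
[[510.7 376.6]
 [517.5 232.7]
 [365.4 224.4]
 [358.5 362.9]] [438.  299.1]
```

>>> {"name": "move_arm", "arguments": {
  "moves": "0.63 0.05 0 0 0 0;0.63 0.05 0 0 0 0;0 0 1 0 0 0;0 0 1 0 0 0;0 0 1 0 0 0;0 0 1 0 0 0;0 0 1 0 0 0;0 0 1 0 0 0;0 0 1 0 0 0;0 0 0.6 0 0 0;0 0 0.4 0 0 0;0 0 0.3 0 0 0;0 0 0 0 0 0"
}}

```text
clock: 6.05
eef_pos: [492.1, 158.1, 196.9]
orientation: [-0.0, 0.707, 0.707, -0.0]
contact_force: [-0.8, -0.2, 0.2]
gripper_width: 59.3
finger_force: 0.0
```

>>> {"name": "move_arm", "arguments": {
  "moves": "0 0 0 0 0 0;0 0 0 0 0 0;0 0 0 0 0 0;0 0 0 0 0 0;0 0 0 0 0 0;0 0 0 0 0 0",
  "hand": 0.2,
  "newtons": 35
}}

```text
clock: 6.65
eef_pos: [492.4, 158.3, 198.1]
orientation: [0.001, 0.707, 0.707, 0.001]
contact_force: [0.1, -0.3, 5.4]
gripper_width: 39.3
finger_force: 35.5
```

>>> {"name": "move_arm", "arguments": {
  "moves": "0 0 -0.4 0 0 0;0 0 -0.8 0 0 0;0 0 -1 0 0 0;0 0 -1 0 0 0;0 0 -1 0 0 0;0 0 -0.8 0 0 0;1 -0.14 0 0 0 0;1 -0.14 0 0 0 0;1 -0.14 0 0 0 0;1 -0.14 0 0 0 0;1 -0.14 0 0 0 0;0.68 -0.16 0 0 0 0;0 0 0 0 0 -1;0 0 0 0 0 -1;0 0 0 0 0 -1;0 0 0 0 0 -1;0 0 0 0 0 -1;0 0 0 0 0 -1;0 0 0 0 0 -1;0 0 0 0 0 -1"
}}

```text
clock: 8.65
eef_pos: [470.2, 299.6, 322.4]
orientation: [0.0, 0.421, 0.907, -0.0]
contact_force: [0.5, 0.2, -1.0]
gripper_width: 39.2
finger_force: 35.4
```

>>> {"name": "move_arm", "arguments": {
  "moves": "0 0 0 0 0 -1;0 0 0 0 0 -1;0 0 0 0 0 -1;0 0 0 0 0 -1;0 0 0 0 0 -1;0 0 0 0 0 -1;0 0 0 0 0 -1;0 0 0 0 0 -1;0 0 0 0 0 -1;0 0 0 0 0 -1;0 0 0 0 0 -0.5;0 0 0 0 0 0"
}}

```text
clock: 9.85
eef_pos: [470.4, 299.6, 322.2]
orientation: [-0.0, -0.022, 1.0, -0.0]
contact_force: [0.3, 0.6, -0.8]
gripper_width: 39.3
finger_force: 35.3
```

```bash
python3 - <<'E'
from h import *
p,R=state(); m=optics.camera_model("wrist"); a=snap("wrist");b=snap("scene"); 
cv2.imwrite("pics/w2.png",np.vstack([a,b[60:260]])[:,:,::-1])
for t in models.tip_of("wrist","tote")[:2]: print(round(t["score"],2),np.round(t["uv"]),ray("wrist",t["uv"],0,m).round(1))
for x,y in((-75,-69),(75,-69),(75,69),(-75,69)):
  c,s=np.cos(.044),np.sin(.044); print(proj("wrist",(438+c*x-s*y,299+s*x+c*y,45),m).round(0))
E
```

```text
t 9.85 tcp [470.4 299.6 322.2] tip [470.3 299.5 167.2] yaw -177.5 z [-5.e-04 -5.e-04 -1.e+00] w 39.3
0.94 [317. 162.] [441.9 296.6   0. ]
[234.  72.]
[246. 244.]
[393. 244.]
[405.  72.]
```

View pics/w2.png

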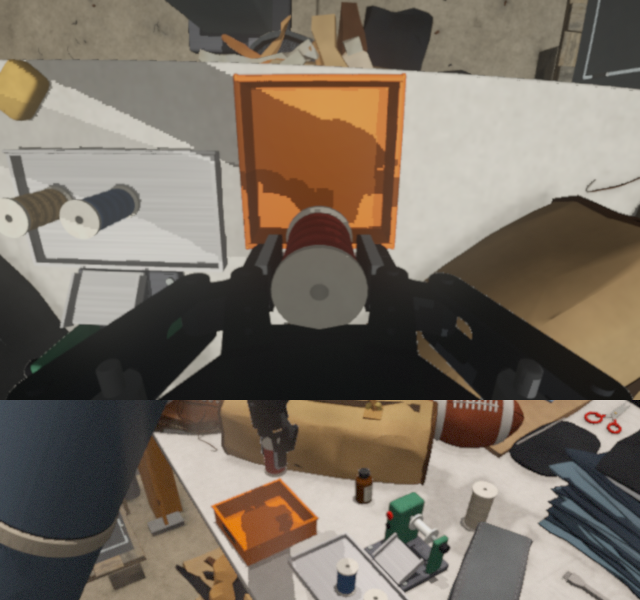

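The rim corners at (235,75), (405,73), (393,247) and (246,247) match my model of the tote. The red spool hangs upright over the far slot, so I'll lower it.

>>> {"name": "move_arm", "arguments": {
  "moves": "0 0 0.7 0 0 0;0 0 1 0 0 0;0 0 1 0 0 0;0 0 1 0 0 0;0 0 0.6 0 0 0;0 0 0.3 0 0 0;0 0 0.15 0 0 0;0 0 0.1 0 0 0;0 0 0.05 0 0 0;0 0 0.04 0 0 0;0 0 0 0 0 0;0 0 0 0 0 0"
}}

```text
clock: 11.2
eef_pos: [470.6, 300.0, 199.0]
orientation: [0.0, -0.022, 1.0, 0.0]
contact_force: [0.4, -0.0, -1.0]
gripper_width: 39.2
finger_force: 35.4
```

>>> {"name": "move_arm", "arguments": {
  "moves": "0 0 0.03 0 0 0;0 0 0 0 0 0"
}}

```text
clock: 11.4
eef_pos: [470.6, 300.1, 198.2]
orientation: [0.0, -0.022, 1.0, 0.0]
contact_force: [0.1, -0.0, 0.5]
gripper_width: 39.2
finger_force: 35.6
```

>>> {"name": "move_arm", "arguments": {
  "moves": "0 0 0.03 0 0 0;0 0 0 0 0 0"
}}

```text
clock: 11.6
eef_pos: [470.6, 300.2, 198.1]
orientation: [0.0, -0.022, 1.0, -0.0]
contact_force: [-1.1, -2.4, 7.3]
gripper_width: 39.7
finger_force: 36.2
```

>>> {"name": "move_arm", "arguments": {
  "moves": "0 0 -0.03 0 0 0;0 0 0 0 0 0;0 0 0 0 0 0;0 0 0 0 0 0;0 0 0 0 0 0;0 0 -0.3 0 0 0;0 0 -0.6 0 0 0;0 0 -1 0 0 0;0 0 -1 0 0 0;0 0 -1 0 0 0;0 0 -1 0 0 0;0 0 0 0 0 0",
  "hand": 0.7
}}

```text
clock: 12.8
eef_pos: [470.8, 301.4, 325.0]
orientation: [0.003, -0.022, 1.0, 0.002]
contact_force: [0.8, 0.5, 0.6]
gripper_width: 59.8
finger_force: 0.0
```

```bash
python3 - <<'E'
from h import *
p,R=state(); m=optics.camera_model("wrist"); a=snap("wrist");b=snap("scene"); 
cv2.imwrite("pics/w3.png",np.vstack([a,b[60:260]])[:,:,::-1])
for x,y in((471,300),(405,297.5)): print(proj("wrist",(x,y,64),m).round(0),proj("wrist",(x,y,4),m).round(0))
for l in("red_spool","blue_spool"):
  for t in models.tip_of("wrist",l)[:1]: print(l,round(t["score"],2),np.round(t["uv"]),ray("wrist",t["uv"],4,m).round(1))
E
```

```text
t 12.8 tcp [470.8 301.4 325. ] tip [471.8 302.1 170. ] yaw -177.47 z [ 0.0064  0.0043 -1.    ] w 59.8
[316. 203.] [316. 187.]
[316. 122.] [316. 122.]
red_spool 0.96 [313. 189.] [473.1 296.9   4. ]
blue_spool 0.93 [121. 199.] [492.1  91.2   4. ]
```

View pics/w3.png

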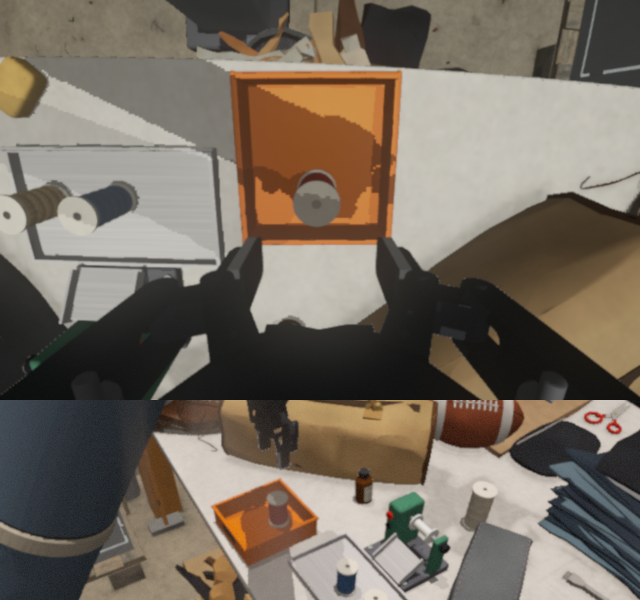

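Red stands upright in the tote with its hub at (316,203), as predicted. Blue next.

>>> {"name": "move_arm", "arguments": {
  "moves": "0 0 0 0 0 1;0 0 0 0 0 1;0 0 0 0 0 1;0 0 0 0 0 1;0 0 0 0 0 1;0 0 0 0 0 1;0 0 0 0 0 1;0 0 0 0 0 1;0 0 0 0 0 1;0 0 0 0 0 1;0 0 0 0 0 1;0 0 0 0 0 1;0 0 0 0 0 1;0 0 0 0 0 1;0 0 0 0 0 1;0 0 0 0 0 1;0 0 0 0 0 1;0 0 0 0 0 1;0 0 0 0 0 0.5"
}}

```text
clock: 14.9
eef_pos: [470.2, 299.8, 319.3]
orientation: [-0.0, 0.708, 0.706, -0.001]
contact_force: [0.3, -0.7, 0.3]
gripper_width: 60.0
finger_force: 0.0
```

>>> {"name": "move_arm", "arguments": {
  "moves": "-1 0.1 0 0 0 0;-1 0.1 0 0 0 0;-1 0.1 0 0 0 0;-1 0.1 0 0 0 0;-1 0.1 0 0 0 0;-1 0.1 0 0 0 0;-1 0.1 0 0 0 0;-1 0.1 0 0 0 0;-0.35 0 0 0 0 0;0 0 0 0 0 0;0 0 0 0 0 0"
}}

```text
clock: 16.0
eef_pos: [490.3, 92.4, 320.3]
orientation: [-0.0, 0.707, 0.708, 0.0]
contact_force: [0.2, 0.0, 0.9]
gripper_width: 59.8
finger_force: 0.0
```

```bash
python3 - <<'E'
from h import *
p,R=state(); m=optics.camera_model("wrist"); a=snap("wrist","w4.png")
for x,y,z in((490.5,91.3,64),(495.3,17.8,59),(492,158,64)): print(proj("wrist",(x,y,z),m).round(0))
for l in("blue_spool","tan_spool"):
  for t in models.tip_of("wrist",l)[:1]: print(l,round(t["score"],2),np.round(t["uv"]),ray("wrist",t["uv"],4,m).round(1))
E
```

```text
t 16.0 tcp [490.3  92.4 320.3] tip [490.2  92.5 165.3] yaw 90.1 z [-4.e-04  8.e-04 -1.e+00] w 59.8
[320. 208.]
[325. 284.]
[322. 125.]
blue_spool 0.58 [318. 191.] [488.8  92.    4. ]
tan_spool 0.92 [324. 260.] [495.9  14.    4. ]
```

View pics/w4.png

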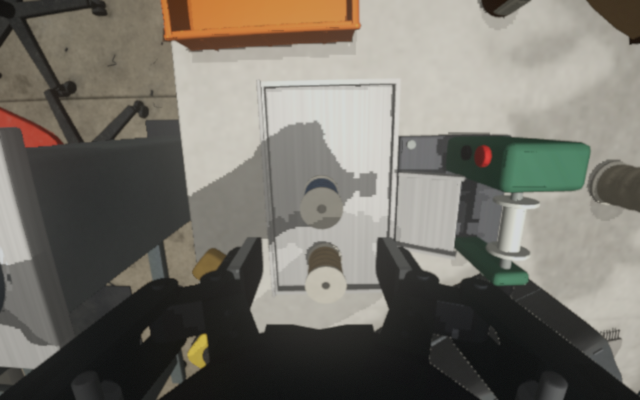

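The blue hub at (321,208) and tan hub at (326,285) match the predictions. Descending to grasp blue.

>>> {"name": "move_arm", "arguments": {
  "moves": "-0.04 0 0.7 0 0 0;0 0 1 0 0 0;0 0 1 0 0 0;0 0 1 0 0 0;0 0 0.6 0 0 0;0 0 0.4 0 0 0;0 0 0.2 0 0 0;0 0 0 0 0 0;0 0 0 0 0 0"
}}

```text
clock: 17.05
eef_pos: [490.9, 90.5, 198.6]
orientation: [0.0, 0.707, 0.707, 0.001]
contact_force: [-0.2, 0.0, 0.2]
gripper_width: 59.6
finger_force: 0.0
```

>>> {"name": "move_arm", "arguments": {
  "moves": "0 0 0 0 0 0;0 0 0 0 0 0;0 0 0 0 0 0;0 0 0 0 0 0;0 0 0 0 0 0;0 0 0 0 0 0",
  "hand": 0.2,
  "newtons": 35
}}

```text
clock: 17.65
eef_pos: [490.9, 90.4, 198.8]
orientation: [0.001, 0.707, 0.707, 0.0]
contact_force: [-0.2, 0.9, 6.5]
gripper_width: 35.4
finger_force: 34.7
```

>>> {"name": "move_arm", "arguments": {
  "moves": "0 0 -0.4 0 0 0;0 0 -0.8 0 0 0;0 0 -1 0 0 0;0 0 -1 0 0 0;0 0 -1 0 0 0;0 0 -0.8 0 0 0;1 -0.42 0 0 0 0;1 -0.42 0 0 0 0;1 -0.42 0 0 0 0;1 -0.42 0 0 0 0;1 -0.42 0 0 0 0;1 -0.42 0 0 0 0;1 -0.42 0 0 0 0;1 -0.42 0 0 0 0;0.28 -0.08 0 0 0 0;0 0 0 0 0 0"
}}

```text
clock: 19.25
eef_pos: [403.9, 297.9, 323.2]
orientation: [0.0, 0.706, 0.708, 0.0]
contact_force: [1.1, -0.9, -1.7]
gripper_width: 35.4
finger_force: 35.1
```

>>> {"name": "move_arm", "arguments": {
  "moves": "0 0 0 0 0 -1;0 0 0 0 0 -1;0 0 0 0 0 -1;0 0 0 0 0 -1;0 0 0 0 0 -1;0 0 0 0 0 -1;0 0 0 0 0 -1;0 0 0 0 0 -1;0 0 0 0 0 -1;0 0 0 0 0 -1;0 0 0 0 0 -1;0 0 0 0 0 -1;0 0 0 0 0 -1;0 0 0 0 0 -1;0 0 0 0 0 -1;0 0 0 0 0 -1;0 0 0 0 0 -1;0 0 0 0 0 -1;0 0 0 0 0 -0.5;0 0 0 0 0 0"
}}

```text
clock: 21.25
eef_pos: [405.5, 295.5, 322.5]
orientation: [-0.0, -0.021, 1.0, -0.001]
contact_force: [0.9, -0.9, -1.1]
gripper_width: 35.1
finger_force: 35.1
```

```bash
python3 - <<'E'
from h import *
p,R=state(); a=snap("wrist");b=snap("scene"); 
cv2.imwrite("pics/w5.png",np.vstack([a,b[60:260]])[:,:,::-1])
E
```

```text
t 21.25 tcp [405.5 295.5 322.5] tip [405.4 295.2 167.5] yaw -177.65 z [-4.0e-04 -1.7e-03 -1.0e+00] w 35.1
```

View pics/w5.png

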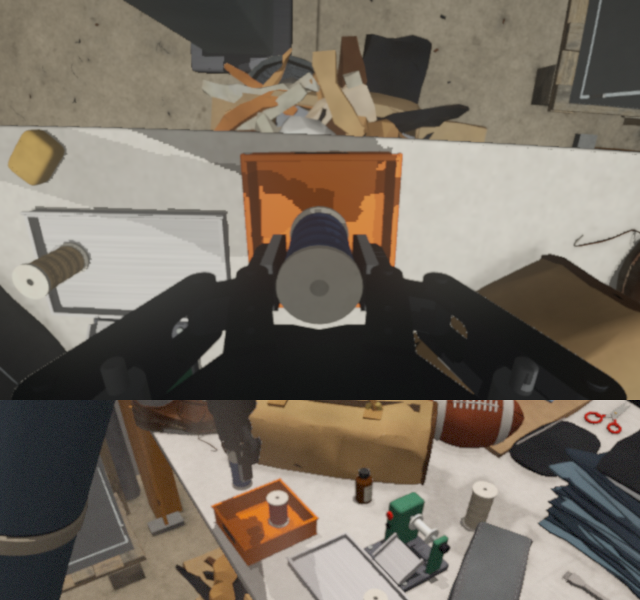

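Blue is held upright over the near slot, red stands in the tote, and tan is still in the tray. I'll lower blue.

>>> {"name": "move_arm", "arguments": {
  "moves": "0 0 0.7 0 0 0;0 0 1 0 0 0;0 0 1 0 0 0;0 0 1 0 0 0;0 0 0.6 0 0 0;0 0 0.3 0 0 0;0 0 0.15 0 0 0;0 0 0.08 0 0 0;0 0 0.05 0 0 0;0 0 0.02 0 0 0;0 0 0 0 0 0;0 0 0 0 0 0"
}}

```text
clock: 22.55
eef_pos: [404.6, 297.3, 200.8]
orientation: [0.0, -0.022, 1.0, 0.0]
contact_force: [0.3, 0.0, -1.8]
gripper_width: 35.3
finger_force: 35.1
```

>>> {"name": "move_arm", "arguments": {
  "moves": "0 0 0.03 0 0 0;0 0 0 0 0 0"
}}

```text
clock: 22.75
eef_pos: [404.5, 297.2, 199.7]
orientation: [0.0, -0.022, 1.0, -0.0]
contact_force: [-0.6, 0.5, -1.6]
gripper_width: 35.4
finger_force: 35.1
```

>>> {"name": "move_arm", "arguments": {
  "moves": "0 0 0.03 0 0 0;0 0 0 0 0 0"
}}

```text
clock: 22.95
eef_pos: [404.5, 297.2, 198.9]
orientation: [0.0, -0.022, 1.0, -0.0]
contact_force: [0.4, 0.4, -0.9]
gripper_width: 35.2
finger_force: 35.2
```

>>> {"name": "move_arm", "arguments": {
  "moves": "0 0 0.02 0 0 0;0 0 0 0 0 0"
}}

```text
clock: 23.15
eef_pos: [404.4, 297.3, 198.8]
orientation: [0.0, -0.022, 1.0, -0.0]
contact_force: [-1.1, -1.3, 4.0]
gripper_width: 35.4
finger_force: 35.7
```

Blue has touched down (4 N). Release and retreat.

>>> {"name": "move_arm", "arguments": {
  "moves": "0 0 0 0 0 0;0 0 0 0 0 0;0 0 0 0 0 0;0 0 0 0 0 0;0 0 0 0 0 0;0 0 -0.3 0 0 0;0 0 -0.6 0 0 0;0 0 -1 0 0 0;0 0 -1 0 0 0;0 0 -1 0 0 0;0 0 -1 0 0 0;0 0 -1 0 0 0;0 0 -1 0 0 0;0 0 -0.5 0 0 0;0 0 0 0 0 0;0 0 0 0 0 0;0 0 0 0 0 0;0 0 0 0 0 0",
  "hand": 0.7
}}

```text
clock: 24.95
eef_pos: [404.3, 296.9, 382.4]
orientation: [-0.001, -0.022, 1.0, -0.0]
contact_force: [-0.1, 0.0, 0.2]
gripper_width: 59.6
finger_force: 0.0
```

```bash
python3 - <<'E'
from h import *
p,R=state(); a=snap("wrist");b=snap("scene"); 
cv2.imwrite("pics/w6.png",np.vstack([a,b[90:290]])[:,:,::-1])
E
```

```text
t 24.95 tcp [404.3 296.9 382.4] tip [404.  296.8 227.4] yaw -177.46 z [-0.0018 -0.001  -1.    ] w 59.6
```

View pics/w6.png

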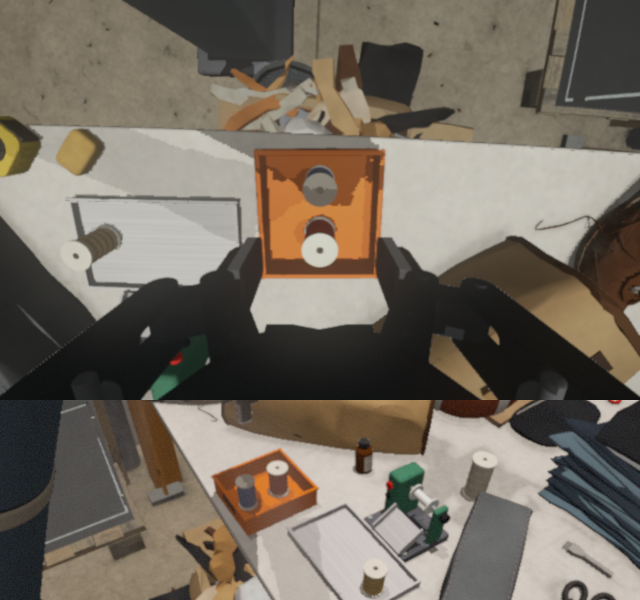

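Both spools stand upright in the tote, with blue at (320,187) and red at (320,248). Tan is still standing in the tray at (77,256), and the gripper is clear of everything.

```bash
python3 -c "
from station import r
print(r.job_done())"
```

```text
the job is handed in; nothing more can be done
None
```

The red and blue spools are standing upright on the floor of the orange tote and the tan spool is still standing in the tray; I handed the job in at about 25 s on the clock.

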